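# Load the hose-fitting press, flip its safety catch and hold the lever

### The arm

A 6-joint arm with a two-finger parallel gripper is mounted at the origin on the work surface. World frame = base frame: x ahead of the robot, y to its left, z up, the work surface at z = 0. Lengths are in m, angles in rad, forces in N, time in s.
With the tool pointing down it reaches from about 0.225 to 0.875 m from the base axis. Payload 3.4 kg.
Tool frame: the origin (TCP) lies at the very end of the fingers, on their centre line; the grasp point (between the pads) lies 19 mm behind it; z points along the fingers, y is the line along which they close (so a half turn about z gives the same grasp; the last joint's range is limited). The gripper opens to 85 mm and grips with 20 to 120 N. Pads are 22 mm wide; open, the fingers measure 114 mm over their backs; the gripper's body (76 mm by 85 mm) begins 54 mm behind the grasp point. The pads swing forward as they close: fully open they stand 13 mm farther back than shut.
Start: joints at [1.227, 0.276, 1.505, -0, 1.361, -0.121], TCP at [0.127, 0.561, 0.231] pointing down, gripper open.
Joint ranges: [-2.89, 2.89], [-0.75, 2.08], [0.22, 2.7], [-1.18, 4.32], [0.11, 2.71], [-2.7, 2.7]. Speed limits (rad/s): [2.57, 2.57, 3.14, 3.14, 3.14, 3.14].

### API

Orientations are given as a unit quaternion [w, x, y, z].
In Python, from rig import manip, get_image, camera_info gives the robot as it stands. The module is installed in compiled form; this text tells all that it offers.
- The arm moves only by the shell command python3 -m crank 'ROWS' [FORCE]. ROWS is a JSON object of lists of equal length, an entry for each row: "translation": the shift along the tool's x, y, z in mm, a list of three; "roll": the turn about the tool's z in rad; "fingers": the opening, from 0 (shut) to 1 (fully open). A call has 1 to 8 rows; each row shifts and turns the commanded pose from where the row before left it, along the tool's axes as they then stand; what a row does not reach is not made up. A row lasts 1/10 s, in which the tool goes at most 50 mm and 8.59 degrees, less where a joint would pass 70% of its speed; a pose out of reach is approached as far as the arm can. A call is refused whole if a number of a shift passes 50 or a number of a turn 0.15, either way. A call with a gripper value outside its range is refused whole. The fingers move at their own pace and stop on an object; FORCE is the grip in N (left out, the last holds). Time passes only in rows, so rows that do not move let the fingers close. It gives the time, the measured TCP pose, the force, the opening and the grip force at its end, in the units of the state.
- manip.get_state(): the state, without advancing time (a new reading comes with each control period).
- get_image(name): name is "scene" or "side" or "wrist"; returns the picture (480x640x3 uint8, blue, green, red); there is no depth.
- camera_info(name): a dict with "mtx" (3x3 intrinsics, pixels), "D" ([k1, k2, p1, p2, k3] as OpenCV has them; the pictures are not rectified), "rvec" (rotation vector, rad) and "tvec" (3), from world to camera coordinates, as OpenCV has them. Camera axes: x right, y down, z forward; pixel columns grow to the right and rows downward; lengths in m; the calibration is good to about 2 mm. A picture is of the moment at which its call begins: read the wrist's pose just before it. camera_info takes no time and is no camera call; for the wrist camera it gives the pose at the moment of the call.
- manip.sign_off(): hands the job in; it is judged then, once.
The state is a dict: "clock": time; "qpos": joint angles; "qd": joint speeds; "effort": joint torques, N m; "position": TCP position; "ee_rot": TCP orientation; "contact_force": force on the tool from outside, world axes, zero at the start; "moment": the same for the moment, N m; "width": finger opening in m; "gripper_force": force on a finger pad.
Only numpy, scipy, OpenCV 4.12 (cv2) and the standard library are available. Lean on these libraries where they do the work, as an engineer would, in place of code of your own. Each camera call takes 0.05 s, during which the arm holds its last target. There are 200 camera calls.

### The job

Seat the die block with the brass hose fitting on the press bed so that both pegs are in its holes and it sits fully home, and let go of it. Then flip the red safety catch all the way over to the left, and after that pull the lever towards the front of the press to its stop, so that the ram presses on the fitting, and finish while still gripping the lever and holding it there. Leave the other things on the bench where they are.

Things in the scene. Friction and masses are not known exactly. Their poses are not given: they have to be found in the camera images.
- die: Loose die block, 0.55 to 0.85 kg: aluminium plate 72 (x) by 100 (y) by 26 mm high, 13 mm through holes at (-24,-34) and (24,34); fixed along its top on a saddle a brass round hose fitting, 28 mm diameter, 88 mm long along y, axis 52 mm above the underside: grip it there, fingers closing along x. Origin: centre of underside. Fits equally after a half turn. Left or right of the press.
- seat (a point): Point on the steel press bed (120 by 130 mm, 30 mm above the bench) midway between the pegs: the die's origin comes here, its x, y along this frame's or both reversed. This is the press's own frame: x to its back (away from the robot at yaw 0), y to its left, z up. Brass pegs: 10 mm diameter, 18 mm tall, tapered tips, at (-24,-34) and (24,34) mm.
- press: The bolted-down hand press; origin on the bench, 62 mm right of and 20 mm behind the seat point, axes as seat. Grey base plate 170 by 300 mm. Blue housing right of the bed, 120 (x) by 128 (y), top 102 mm above the bench, centred 80 mm right (-y) of the origin.
- nose: Sprung nose of the ram, dark steel disc 20 mm in diameter, 12 mm thick, on the housing's left side, 82 mm above the bench; origin mid right face. At rest its tip is 62 mm from the seat point. It moves left 24 mm per rad of lever and presses on the end of the seated fitting with about 3 N at the lever's stop.
- catch (a joint): Angle of the red safety catch, rad. 0: leaning right, 50 degrees from upright, blocking the lever; 0.87: upright; 2.18: its stop, leaning 75 degrees left, lever free. It turns very easily about an axis along the press's x, and falls to the nearer side by its own weight and stays there.
- catch_tab (a point): Point on the catch's tab: a red round bar, 14 mm diameter, along the press's x at the catch's free end, 80 mm from its hinge. The front end is 20 mm in front (-x) of this point; the paddle begins 40 mm behind it. Moves and turns with the catch. It can be pinched from above or pushed over from the right.
- catch_hinge (a point): Point on the hinge axis of the catch, 115 mm above the bench, on the same press x as the catch tab. Fixed to the press; its frame is the press's (as seat).
- lever (a joint): Lever angle, rad. 0: at rest, leaning 0.35 rad to the back; grows as its top is pulled to the front (-x of the press), to the stop at 1.15. A spring pulls it back: about 2 N at the grip bar at rest, 6 to 8 N at the stop; let go, it springs back. While the catch is on it gives only about 0.1 rad.
- lever_grip (a point): Middle of the lever's grip bar, a yellow round bar 18 mm in diameter along the press's y, 160 mm from the lever hinge, free for 45 mm either side of this point (the arm is at its right end). Grip it from above with fingers closing along the press's x; it turns between them as the lever swings. Moves and turns with the lever.
- lever_hinge (a point): Point on the hinge axis of the lever (along the press's y), 75 mm above the bench, at the same press y as the lever grip. Fixed to the press; its frame is the press's (as seat).
- parts_bin: Bystander: open blue parts bin 105 by 125 mm, 55 mm high, origin centre of underside. It stands on the other side of the press from the die.
- ferrule: Bystander: steel sleeve 38 mm in diameter, 32 mm high, in front of the press; origin centre of underside.
- spanner: Bystander: wrench 170 mm long lying in front of the press; origin under its middle.
- spray_can: Bystander: orange can 60 mm in diameter, 150 mm high, behind on the right; origin centre of underside.
- adapter: Bystander: brass adapter 32 mm in diameter, 42 mm high, behind on the left; origin centre of underside.
Not all that is in view belongs to the job. Leave any green look-alike of the die alone.

How it is judged:
By the outcome, as a careful person would: the job done as asked, in the order asked, and still so for the second after the job is handed in, while the arm keeps its last pose, push and grip.
It also fails if it takes over 72 s, if anything falls off the work surface, if the arm or the gripper's body presses on something with over 40 N, if the wrist force passes 120 N, or if a joint passes its speed limit or range.

## Working session

There is one attempt and no reset: what is moved stays moved. The work goes in short steps, Python scripts to look and compute and a shell command to move; the robot and the scene stay as the last step left them, time stands still between calls to the robot, and variables do not carry over. Pictures are saved under pics/ and viewed, at most 12 in all, crops included, and the job is handed in when it is done.

```bash
mkdir -p pics
cat > h.py <<'E'
import numpy as np, cv2
from scipy.spatial.transform import Rotation as R
from rig import manip, get_image, camera_info
def ray(ci,px):
    K=np.array(ci["mtx"],float);D=np.array(ci["D"],float)
    p=cv2.undistortPoints(np.array([[px]],float),K,D)[0,0]
    Rm=cv2.Rodrigues(np.array(ci["rvec"],float))[0];t=np.array(ci["tvec"],float).ravel()
    d=Rm.T@np.array([p[0],p[1],1]);return -Rm.T@t,d/np.linalg.norm(d)
def onz(ci,px,z):
    o,d=ray(ci,px);return o+d*(z-o[2])/d[2]
def tri(c1,p1,c2,p2):
    o1,d1=ray(c1,p1);o2,d2=ray(c2,p2)
    s=np.linalg.lstsq(np.c_[d1,-d2],o2-o1,rcond=None)[0]
    a,b=o1+d1*s[0],o2+d2*s[1];return (a+b)/2,np.linalg.norm(a-b)
def proj(ci,P):
    return cv2.projectPoints(np.array(P,float).reshape(-1,3),np.array(ci["rvec"],float),np.array(ci["tvec"],float),np.array(ci["mtx"],float),np.array(ci["D"],float))[0][:,0]
E
python3 - <<'E'
from h import *
s=manip.get_state();print({k:np.round(v,3).tolist() for k,v in s.items()})
for n in("scene","side"):
    cv2.imwrite(f"pics/{n}0.png",get_image(n)); o,d=ray(camera_info(n),(320,240));print(n,o.round(3),d.round(3))
E
```

```text
{'clock': 0.0, 'qpos': [1.227, 0.277, 1.506, 0.0, 1.361, -0.121], 'qd': [-0.0, 0.001, -0.001, -0.0, -0.001, -0.0], 'effort': [0.001, -41.678, -24.581, 0.0, 0.011, -0.0], 'position': [0.127, 0.56, 0.23], 'ee_rot': [-0.0, 0.111, 0.994, -0.001], 'contact_force': [0.77, -0.011, 0.369], 'moment': [-0.008, -0.051, -0.053], 'gripper_force': 0.0, 'width': 0.086}
scene [1.541 0.292 0.854] [-0.817 -0.196 -0.542]
side [0.326 0.893 0.974] [ 0.164 -0.702 -0.693]
```

View pics/scene0.png

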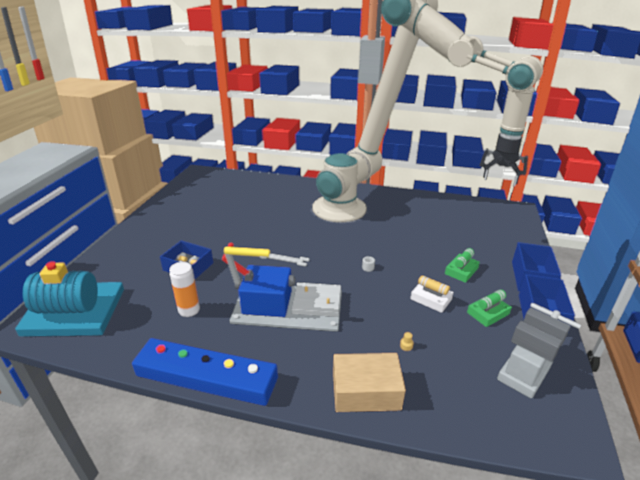

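View pics/side0.png

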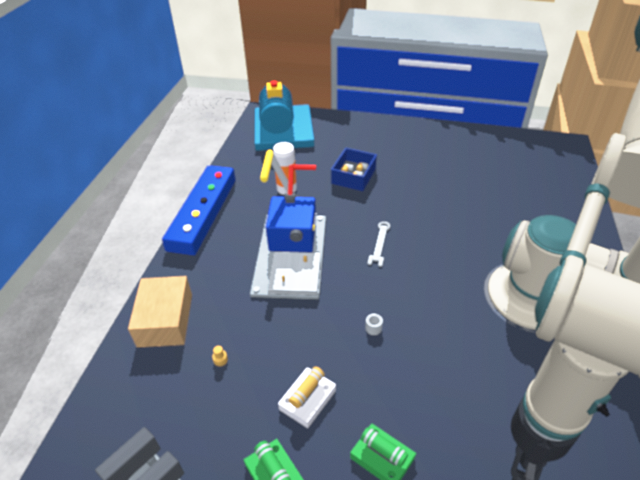

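Candidates for the die: a white or aluminium block with a brass fitting at scene (432,292) / side (307,396), and green look-alikes at scene (462,264), (489,307) / side (273,462), (383,452). The aluminium one with brass fits the description. I'll confirm it in one enlarged mosaic together with the press.

Run:
```python
from h import *
a=cv2.imread("pics/side0.png");b=cv2.imread("pics/scene0.png")
f=lambda im,x,y,w,h:cv2.resize(im[y:y+h,x:x+w],(400,300),interpolation=cv2.INTER_CUBIC)
m=np.vstack([np.hstack([f(a,240,200,133,100),f(a,260,355,100,75)]),np.hstack([f(b,220,235,133,100),f(b,390,260,100,75)])])
cv2.imwrite("pics/mos.png",m)
cs,cd=camera_info("scene"),camera_info("side")
print("die",tri(cs,(433,286),cd,(306,387)), onz(cd,(307,396),.03))
print("pegs",onz(cd,(305,258),.048),onz(cd,(284,280),.048))
```

```text
die (array([0.48401875, 0.37870533, 0.0473859 ]), np.float64(0.001154524940899028)) [0.48019934 0.3879861  0.03      ]
pegs [0.56821739 0.02596789 0.048     ] [0.60117171 0.10747599 0.048     ]
```

View pics/mos.png

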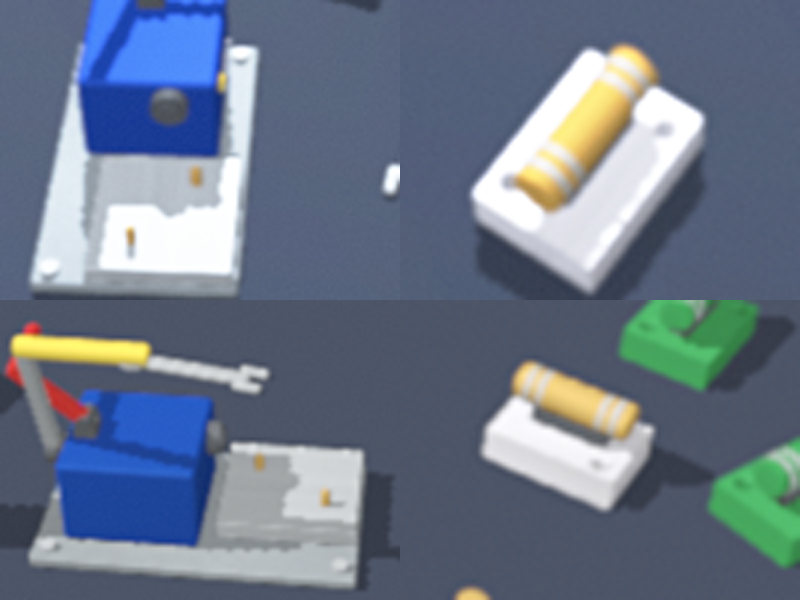

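The mosaic confirms it: white or aluminium plate, brass fitting and two holes at mosaic (663,128) and (512,181). The pegs show at (196,170) and (130,232), and the catch leans right.

Run:
```python
from h import *
cs,cd,cw=camera_info("scene"),camera_info("side"),camera_info("wrist")
A=onz(cd,(325.8,387),.026);B=onz(cd,(288,400.3),.026);print("holes",A,B,(A+B)/2,np.linalg.norm(A-B)," want .0832")
th=np.arctan2(*(B-A)[[1,0]])-np.arctan2(34,24);print("die yaw from holes deg mod180",np.degrees(th))
E1,e1=tri(cd,(318.3,370.5),cs,(421.3,279.5));E2,e2=tri(cd,(295.8,402),cs,(447,289.5));print("ends",E1,E2,e1,e2)
print((E1+E2)/2, E1-E2,np.linalg.norm(E1-E2))
F1=onz(cd,(318.3,370.5),.06);F2=onz(cd,(295.8,402),.06);print("F",F1,F2)
P,e=tri(cd,(305.3,256),cs,(306.3,286.7));Q,g=tri(cd,(283.3,277),cs,(328.3,298.7));print("pegs",P,Q,e,g,np.linalg.norm((Q-P)[:2]))
th=np.arctan2(*(Q-P)[[1,0]])-np.arctan2(34,24);print("press yaw deg",np.degrees(th),"seat",(P+Q)/2)
s=manip.get_state();Rt=R.from_quat(np.roll(s["ee_rot"],-1));o,d=ray(cw,(320,240));print("wrist cam in tool",Rt.inv().apply(o-s["position"]),Rt.inv().apply(d));print(Rt.as_matrix().round(3));print(cw["mtx"])
```

```text
holes [0.44738253 0.35841455 0.026     ] [0.51644961 0.40263532 0.026     ] [0.48191607 0.38052494 0.026     ] 0.08201059963367609  want .0832
die yaw from holes deg mod180 -22.152663252092378
ends [0.46722933 0.34184245 0.05331622] [0.49575718 0.41793363 0.05165736] 0.004270307999679526 0.002740393707757751
[0.48149325 0.37988804 0.05248679] [-0.02852785 -0.07609118  0.00165886] 0.08128011955628113
F [0.46556591 0.34354619 0.06      ] [0.49378677 0.42082401 0.06      ]
pegs [0.57044109 0.01731052 0.04378354] [0.60712622 0.09278423 0.04192954] 0.0035359797165666162 0.0006182267039706445 0.08391710370464067
press yaw deg 9.294825711080994 seat [0.58878365 0.05504737 0.04285654]
wrist cam in tool [ 0.06576724 -0.00059706 -0.14272613] [-0.26867632  0.00753323  0.96320106]
[[-0.975  0.221 -0.001]
 [ 0.221  0.975 -0.002]
 [ 0.    -0.002 -1.   ]]
[[383.02640745   0.         316.69021087]
 [  0.         383.02640745 235.89124876]
 [  0.           0.           1.        ]]
```

```bash
python3 -m crank '{"translation":[[-48,-12,0],[-48,-12,0],[-48,-12,0],[-48,-12,0],[-48,-12,0],[-48,-12,0],[-48,-12,0],[-48,-12,0]],"roll":[0,0,0,0,0,0,0,0],"fingers":[1,1,1,1,1,1,1,1]}' 40
python3 -m crank '{"translation":[[0,0,8],[0,0,8],[0,0,8],[0,0,8],[0,0,8],[0,0,8],[0,0,8],[0,0,8]],"roll":[0.145,0.145,0.145,0.145,0.145,0.145,0.145,0.145],"fingers":[1,1,1,1,1,1,1,1]}'
python3 -m crank '{"translation":[[0,0,0],[0,0,0],[0,0,0],[0,0,0],[0,0,0]],"roll":[0.145,0.145,0.145,0.11,0],"fingers":[1,1,1,1,1]}'
python3 - <<'E'
from h import *
s=manip.get_state();print(s["qpos"],s["position"],np.degrees(np.arctan2(*R.from_quat(np.roll(s["ee_rot"],-1)).as_matrix()[[1,0],1])))
cv2.imwrite("pics/w1.png",get_image("wrist"))
E
```

```text
clock: 0.9
position: [0.4818, 0.381, 0.2309]
ee_rot: [-0.0, 0.111, 0.994, -0.0]
contact_force: [1.1, 1.2, 0.5]
width: 0.0856
gripper_force: 0.0
clock: 1.7
position: [0.4801, 0.3821, 0.1664]
ee_rot: [-0.0, 0.64, 0.768, -0.001]
contact_force: [-0.1, -0.2, 0.3]
width: 0.0857
gripper_force: 0.0
clock: 2.2
position: [0.4801, 0.3822, 0.1668]
ee_rot: [-0.0, 0.821, 0.57, -0.0]
contact_force: [-1.4, -0.4, 0.1]
width: 0.0857
gripper_force: 0.0
[5.58962106e-01 3.74299828e-01 1.52123747e+00 9.23220159e-05
 1.24704387e+00 9.15664048e-01] [0.48007888 0.38218754 0.16680152] -20.439215151447677
```

View pics/w1.png

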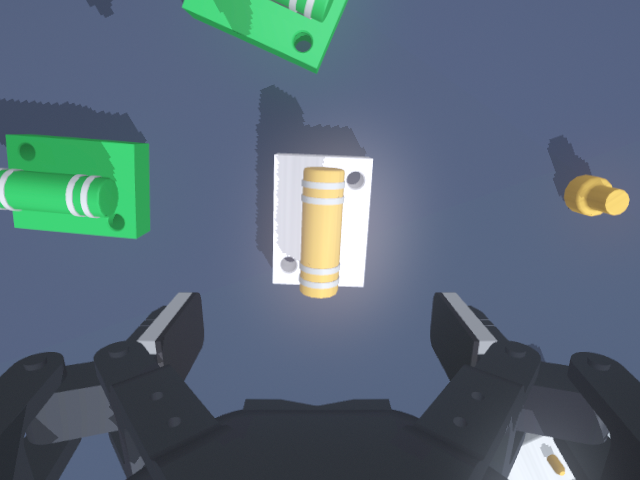

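The wrist view shows the die at image centre, with holes at (355,180) and (289,265) and the fitting from (324,170) to (319,295). The adapter is at (595,197) and the green copies are off to the left.

```bash
cat >> h.py <<'E'
def brass(im,x0,y0,x1,y1):
    h=cv2.cvtColor(im,cv2.COLOR_BGR2HSV);m=cv2.inRange(h,(12,90,80),(30,255,255))
    k=np.zeros_like(m);k[y0:y1,x0:x1]=255;return m&k
def yaw(s): return np.degrees(np.arctan2(*R.from_quat(np.roll(s["ee_rot"],-1)).as_matrix()[[1,0],1]))
E
python3 - <<'E'
from h import *
im=cv2.imread("pics/w1.png");ci=camera_info("wrist");s=manip.get_state()
m=brass(im,260,140,390,320);y,x=np.nonzero(m)
r=cv2.minAreaRect(np.c_[x,y].astype(np.float32));b=cv2.boxPoints(r);print(r)
i=np.argsort(b[:,1]);t,u=b[i[:2]].mean(0),b[i[2:]].mean(0)
T,U=onz(ci,t,.055),onz(ci,u,.055);print("axis",T,U,np.linalg.norm(T-U),"yaw",np.degrees(np.arctan2(*(T-U)[[1,0]])) -90)
H=[]
for c in((355,180),(289,265)):
    g=cv2.cvtColor(im,cv2.COLOR_BGR2GRAY)[c[1]-13:c[1]+14,c[0]-13:c[0]+14].astype(int); 
    q=(g<130).astype(np.uint8);n,l,st,ce=cv2.connectedComponentsWithStats(q)
    j=min(range(1,n),key=lambda k:np.hypot(*(ce[k]-13)));p=ce[j]+np.array(c)-13;print(p,st[j,4]);H.append(onz(ci,p,.026))
A,B=H;print(H,np.linalg.norm(A-B),"c",(A+B)/2,"yaw",np.degrees(np.arctan2(*(A-B)[[1,0]])-np.arctan2(34,24)))
E
```

```text
((321.762939453125, 232.66397094726562), (38.39468765258789, 128.94313049316406), 2.2025980949401855)
axis [0.49898725 0.42026617 0.055     ] [0.46414784 0.33533429 0.055     ] 0.09179982597082595 yaw -22.30364272814768
[353.40909091 177.51818182] 110
[289.2173913  259.08695652] 23
[array([0.51648461, 0.40384524, 0.026     ]), array([0.44896545, 0.36136391, 0.026     ])] 0.07977155203475465 c [0.48272503 0.38260457 0.026     ] yaw -22.605353126683614
```

```bash
python3 -m crank '{"translation":[[-2.4,2.7,20],[0,0,30],[0,0,30],[0,0,30],[0,0,20],[0,0,2],[0,0,0]],"roll":[0.034,0,0,0,0,0,0],"fingers":[1,1,1,1,1,1,1]}' 40
python3 -m crank '{"translation":[[0,0,0],[0,0,0],[0,0,0],[0,0,0],[0,0,0],[0,0,0],[0,0,0],[0,0,0]],"roll":[0,0,0,0,0,0,0,0],"fingers":[0.5,0.25,0,0,0,0,0,0]}' 60
```

```text
clock: 2.95
position: [0.482, 0.3791, 0.035]
ee_rot: [-0.0, 0.831, 0.557, -0.0]
contact_force: [-0.3, -0.7, 0.7]
width: 0.0853
gripper_force: 0.0
clock: 3.75
position: [0.4822, 0.3796, 0.0364]
ee_rot: [-0.0, 0.831, 0.556, 0.001]
contact_force: [-1.6, 0.1, 5.4]
width: 0.0265
gripper_force: 59.1
```

```bash
python3 -m crank '{"translation":[[0,0,-15],[0,0,-35],[0,0,-45],[0,0,-35],[0,0,0]],"roll":[0,0,0,0,0],"fingers":[0,0,0,0,0]}' 60
python3 - <<'E'
from h import *
cs,cd=camera_info("scene"),camera_info("side")
a=get_image("side");b=get_image("scene");cv2.imwrite("pics/side1.png",a);cv2.imwrite("pics/scene1.png",b)
C={}
for n,im,bx in(("side",a,(278,250,312,288)),("scene",b,(298,280,335,306))):
    h=cv2.cvtColor(im,cv2.COLOR_BGR2HSV).astype(int);w=(h[...,1]>90)&(h[...,0]>5)&(h[...,0]<32)
    k=np.zeros(w.shape,bool);k[bx[1]:bx[3],bx[0]:bx[2]]=1;w&=k
    N,l,st,ce=cv2.connectedComponentsWithStats(w.astype(np.uint8))
    C[n]=[(ce[i],st[i]) for i in range(1,N) if st[i,4]>3]
    for c in C[n]:print(n,c[0],c[1])
E
```

```text
clock: 4.25
position: [0.4847, 0.3808, 0.1698]
ee_rot: [0.0, 0.831, 0.556, 0.005]
contact_force: [1.5, 1.7, -4.9]
width: 0.0267
gripper_force: 60.4
scene [305.8 288.5] [305 287   3   4  10]
scene [327.5 300.5] [327 299   2   4   8]
```

Run:
```python
from h import *
cs,cd=camera_info("scene"),camera_info("side")
a=cv2.imread("pics/side0.png")
h=cv2.cvtColor(a,cv2.COLOR_BGR2HSV).astype(int);w=((h[...,1]>70)&(h[...,0]>5)&(h[...,0]<32)).astype(np.uint8)
k=np.zeros_like(w);k[250:288,278:312]=1
N,l,st,ce=cv2.connectedComponentsWithStats(w&k)
for i in range(1,N):print("side",ce[i],st[i])
c=sorted([ce[i] for i in range(1,N) if st[i,4]>4],key=lambda p:p[1])
P,e=tri(cd,c[0],cs,(305.8,288.5));Q,g=tri(cd,c[-1],cs,(327.5,300.5))
print("tri",P,Q,e,g,np.linalg.norm((P-Q)[:2]))
for z in (.037,.040):
  for n,p,q,ci in(("side",c[0],c[-1],cd),("scene",(305.8,288.5),(327.5,300.5),cs)):
    A,B=onz(ci,p,z),onz(ci,q,z);print(n,z,A,B,"mid",(A+B)/2,"d",np.linalg.norm(A-B),"yaw",np.degrees(np.arctan2(*(B-A)[[1,0]])-np.arctan2(34,24)))
# bed corners view
b=cv2.imread("pics/scene0.png")
f=lambda im,x,y,w,h:cv2.resize(im[y:y+h,x:x+w],(400,600),interpolation=cv2.INTER_CUBIC)
cv2.imwrite("pics/mos2.png",np.hstack([f(a,245,150,100,150),f(b,265,235,80,120)]))
```

```text
side [304.93333333 258.33333333] [304 256   3   6  15]
side [282.625 277.625] [282 276   2   5   8]
tri [0.5712508  0.0167822  0.03628588] [0.60968247 0.0910789  0.03714136] 0.0009238960851718547 0.00046155802505102445 0.08364802735787022
side 0.037 [0.57099663 0.01684866 0.037     ] [0.60976102 0.09124445 0.037     ] mid [0.59037882 0.05404656 0.037     ] d 0.0838892795051718 yaw 7.695541676618672
scene 0.037 [0.57256996 0.0174549  0.037     ] [0.60930016 0.09083604 0.037     ] mid [0.59093506 0.05414547 0.037     ] d 0.08206034085531655 yaw 8.627793253840137
side 0.04 [0.57021097 0.01965409 0.04      ] [0.60885124 0.09381167 0.04      ] mid [0.58953111 0.05673288 0.04      ] d 0.08362067253539787 yaw 7.695541676618659
scene 0.04 [0.57612535 0.01846107 0.04      ] [0.6127207  0.09157281 0.04      ] mid [0.59442302 0.05501694 0.04      ] d 0.0817590848566358 yaw 8.627793253840252
```

View pics/mos2.png

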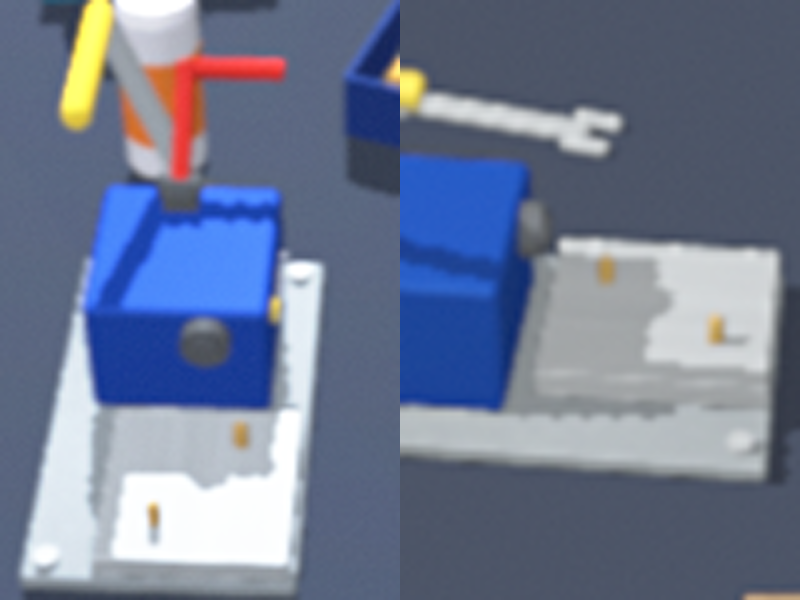

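The bed crops show the pegs at mosaic (240,435)/(153,515) in the side view and (607,270)/(716,330) in the scene view. The catch leans right and the nose is on the housing's left face. I'll move in front of the bed and turn so the wrist camera sees the pegs past the held die.

```bash
python3 -m crank '{"translation":[[-41,17,0],[-41,17,0],[-41,17,0],[-41,17,0],[-41,17,0],[-41,17,0],[-41,17,0],[-41,17,0]],"roll":[0,0,0,0,0,0,0,0],"fingers":[0,0,0,0,0,0,0,0]}' 60
python3 -m crank '{"translation":[[0,0,0],[0,0,0],[0,0,0],[0,0,0],[0,0,0],[0,0,0],[0,0,0],[0,0,0]],"roll":[0.14,0.14,0.14,0.14,0.14,0.14,0.085,0],"fingers":[0,0,0,0,0,0,0,0]}'
python3 - <<'E'
from h import *
s=manip.get_state();print(s["position"],yaw(s),camera_info("wrist")["tvec"])
cv2.imwrite("pics/w2.png",get_image("wrist"))
E
```

```text
clock: 5.15
position: [0.4799, 0.0226, 0.162]
ee_rot: [-0.002, 0.831, 0.556, -0.003]
contact_force: [1.6, -0.1, -6.7]
width: 0.0262
gripper_force: 60.3
clock: 5.95
position: [0.4803, 0.0242, 0.1622]
ee_rot: [-0.001, 0.992, 0.127, -0.003]
contact_force: [-0.2, -0.2, -5.7]
width: 0.0263
gripper_force: 60.4
[0.48029792 0.02423444 0.16216234] -75.39095558088289 [-0.09747889  0.43656297  0.43554557]
```

View pics/w2.png

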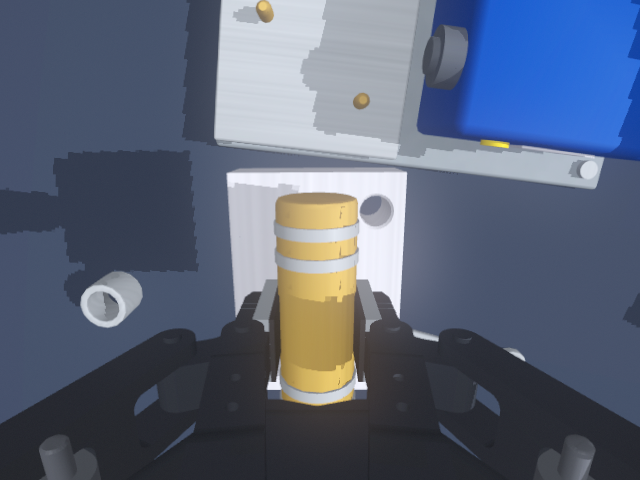

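The pegs show at (361,101) and (265,11). The held die's hole (24,34) is at (376,210) and its far top edge runs (228,172)–(406,170). The die hangs straight in the grip.

```bash
cat > p.py <<'E'
from h import *
im=cv2.imread("pics/w2.png");ci=camera_info("wrist");s=manip.get_state();Rt=R.from_quat(np.roll(s["ee_rot"],-1));p0=np.array(s["position"])
h=cv2.cvtColor(im,cv2.COLOR_BGR2HSV).astype(int);w=((h[...,1]>90)&(h[...,0]>8)&(h[...,0]<32)).astype(np.uint8)
w[140:]=0;w[:,420:]=0
N,l,st,ce=cv2.connectedComponentsWithStats(w)
g=[(ce[i],st[i]) for i in range(1,N) if st[i,4]>40];print(g)
g=sorted([c[0] for c in g],key=lambda c:-c[1])
for z in(.039,.041):
    A,B=onz(ci,g[0],z),onz(ci,g[1],z);print(A,B,"mid",(A+B)/2,"d",np.linalg.norm(A-B),"yaw",np.degrees(np.arctan2(*(B-A)[[1,0]])-np.arctan2(34,24)))
zt=p0[2]-.0095
T=lambda px:(Rt.inv().apply(onz(ci,px,zt)-p0)*1000).round(1)
print("hole",T((376,210)),"edge",T((228,172)),T((406,170)),"w2 yaw",yaw(s), "tool z",Rt.as_matrix()[:,2])
E
python3 p.py
```

```text
[(array([265.43575419,   8.49162011]), array([257,   0,  16,  21, 179], dtype=int32)), (array([361.99090909,  98.55454545]), array([355,  93,  14,  12, 110], dtype=int32))]
[0.57200638 0.01695477 0.039     ] [0.60936828 0.09115881 0.039     ] mid [0.59068733 0.05405679 0.039     ] d 0.08307918467709256 yaw 8.492232728515969
[0.57179416 0.01712974 0.041     ] [0.60887512 0.09077579 0.041     ] mid [0.59033464 0.05395276 0.041     ] d 0.0824544601733 yaw 8.492232728515917
hole [34.5 24.3  9.3] edge [ 49.8 -34.6   9.3] [50.6 35.6  9.1] w2 yaw -75.2980294189236 tool z [-5.93430164e-03  5.68775908e-04 -9.99982230e-01]
```

```bash
python3 -m crank '{"translation":[[0,0,0],[0,0,0],[0,0,0],[0,0,0],[0,0,0],[0,0,0],[0,0,0],[0,0,0]],"roll":[-0.1461,-0.1461,-0.1461,-0.1461,-0.1461,-0.1461,-0.1461,-0.1461],"fingers":[0,0,0,0,0,0,0,0]}' 60
python3 -m crank '{"translation":[[0,0,0],[0,0,0],[4,37,0],[4,38,0],[5,38,0],[0,0,0],[0,0,0]],"roll":[-0.1461,-0.1461,0,0,0,0,0],"fingers":[0,0,0,0,0,0,0]}'
cat > st.py <<'E'
from h import *
import sys
s=manip.get_state();Rt=R.from_quat(np.roll(s["ee_rot"],-1));p=np.array(s["position"])
print("t",round(s["clock"],2),"p",p.round(4),"yaw",round(yaw(s),2),"F",np.round(s["contact_force"],1),"w",round(s["width"],4),"g",round(s["gripper_force"],1),"q6",round(s["qpos"][5],2))
if len(sys.argv)>3: print("tool delta mm",(Rt.inv().apply(np.array(list(map(float,sys.argv[1:4])))-p)*1000).round(1))
E
python3 st.py .5905 .0536 .09
```

```text
clock: 6.8
position: [0.4816, 0.0242, 0.1637]
ee_rot: [-0.001, 0.755, 0.656, -0.001]
contact_force: [0.3, 0.2, -5.9]
width: 0.0261
gripper_force: 60.2
clock: 7.5
position: [0.5921, 0.0535, 0.163]
ee_rot: [-0.002, 0.653, 0.757, -0.002]
contact_force: [-0.9, -0.1, -7.2]
width: 0.0263
gripper_force: 61.2
t 7.5 p [0.5921 0.0535 0.163 ] yaw 8.42 F [-0.9 -0.1 -7.2] w 0.0263 g 61.2 q6 -0.17
tool delta mm [ 0.3 -1.2 73. ]
```

```bash
python3 -m crank '{"translation":[[0.3,-1.2,20],[0,0,30],[0,0,22],[0,0,5],[0,0,0],[0,0,0]],"roll":[0,0,0,0,0,0],"fingers":[0,0,0,0,0,0]}' 60; python3 st.py .5905 .0536 .0655
```

```text
clock: 8.1
position: [0.592, 0.0533, 0.0893]
ee_rot: [0.001, 0.654, 0.757, 0.001]
contact_force: [0.2, 0.3, -6.8]
width: 0.0259
gripper_force: 61.1
t 8.1 p [0.592  0.0533 0.0893] yaw 8.32 F [ 0.2  0.3 -6.8] w 0.0259 g 61.1 q6 -0.17
tool delta mm [ 0.6 -1.5 23.8]
```

```bash
python3 -m crank '{"translation":[[0.3,-1.2,3],[0,0,3],[0,0,3],[0,0,0]],"roll":[0,0,0,0],"fingers":[0,0,0,0]}' 60; python3 st.py .5905 .0536 .0655
python3 -m crank '{"translation":[[0,0,3],[0,0,3],[0,0,0]],"roll":[0,0,0],"fingers":[0,0,0]}' 60; python3 st.py .5905 .0536 .0655
```

```text
clock: 8.5
position: [0.5899, 0.0536, 0.079]
ee_rot: [-0.0, 0.654, 0.756, -0.0]
contact_force: [-0.4, 0.2, -7.1]
width: 0.0263
gripper_force: 61.4
t 8.5 p [0.5899 0.0536 0.079 ] yaw 8.31 F [-0.4  0.2 -7.1] w 0.0263 g 61.4 q6 -0.17
tool delta mm [-0.1  0.6 13.5]
clock: 8.8
position: [0.5899, 0.0535, 0.0727]
ee_rot: [-0.0, 0.654, 0.757, -0.0]
contact_force: [-0.3, -0.2, -6.9]
width: 0.0264
gripper_force: 61.4
t 8.8 p [0.5899 0.0535 0.0727] yaw 8.31 F [-0.3 -0.2 -6.9] w 0.0264 g 61.4 q6 -0.17
tool delta mm [0.  0.6 7.2]
```

```bash
python3 -m crank '{"translation":[[0,0,3],[0,0,2],[0,0,1.5],[0,0,0]],"roll":[0,0,0,0],"fingers":[0,0,0,0]}' 60
python3 -m crank '{"translation":[[0,0,1],[0,0,0.7],[0,0,0]],"roll":[0,0,0],"fingers":[0,0,0]}' 60; python3 st.py
```

```text
clock: 9.2
position: [0.5903, 0.0534, 0.0668]
ee_rot: [0.0, 0.654, 0.756, -0.0]
contact_force: [-0.5, -0.7, -4.4]
width: 0.0262
gripper_force: 61.5
clock: 9.5
position: [0.5905, 0.0531, 0.0665]
ee_rot: [0.001, 0.654, 0.757, 0.0]
contact_force: [-2.8, -1.5, 5.3]
width: 0.0265
gripper_force: 62.5
t 9.5 p [0.5905 0.0531 0.0665] yaw 8.32 F [-2.8 -1.5  5.3] w 0.0265 g 62.5 q6 -0.17
```

```bash
python3 -m crank '{"translation":[[0,0,0],[0,0,0],[0,0,0],[0,0,0],[0,0,0]],"roll":[0,0,0,0,0],"fingers":[0.5,0.8,1,1,1]}' 60
python3 -m crank '{"translation":[[0,0,-15],[0,0,-30],[0,0,-45],[0,0,-45],[0,0,-35],[0,0,0]],"roll":[0,0,0,0,0,0],"fingers":[1,1,1,1,1,1]}' 60;python3 st.py
python3 - <<'E'
from h import *
a=get_image("side");b=get_image("scene");w=get_image("wrist")
cv2.imwrite("pics/side2.png",a);cv2.imwrite("pics/scene2.png",b);cv2.imwrite("pics/w3.png",w)
f=lambda im,x,y,w,h:cv2.resize(im[y:y+h,x:x+w],(400,300),interpolation=cv2.INTER_CUBIC)
cv2.imwrite("pics/mos3.png",np.vstack([np.hstack([f(a,220,140,160,120),f(a,240,200,133,100)]),np.hstack([f(b,210,225,160,120),cv2.resize(w,(400,300))])]))
E
```

```text
clock: 10.0
position: [0.5905, 0.0536, 0.0651]
ee_rot: [0.0, 0.654, 0.756, 0.0]
contact_force: [0.1, -0.3, -0.8]
width: 0.0854
gripper_force: 0.0
clock: 10.6
position: [0.5936, 0.0535, 0.2413]
ee_rot: [0.005, 0.654, 0.756, 0.004]
contact_force: [0.2, -0.2, 0.5]
width: 0.0855
gripper_force: 0.0
t 10.6 p [0.5936 0.0535 0.2413] yaw 8.31 F [ 0.2 -0.2  0.5] w 0.0855 g 0.0 q6 -0.17
```

View pics/mos3.png

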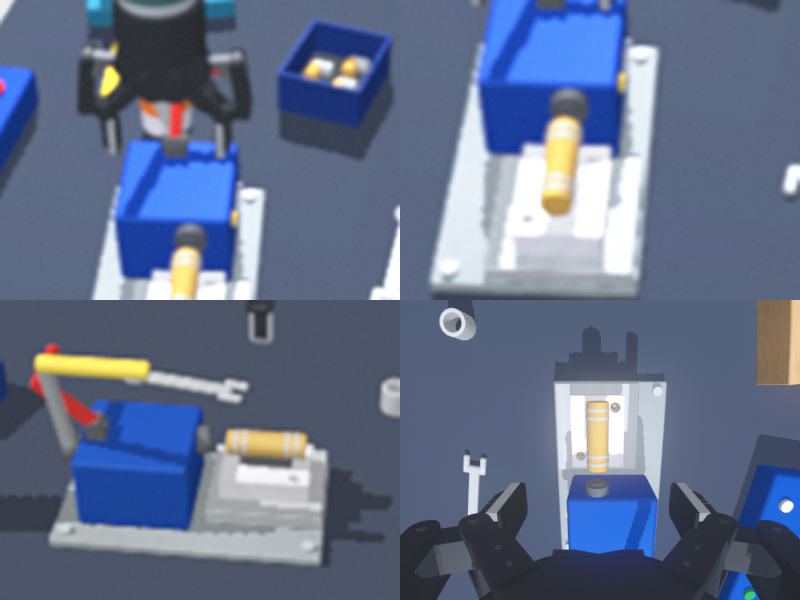

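The mosaic shows the die home on the bed, the peg tips in both holes, and the fitting facing the nose. Next I'll find the catch and lever.

Run:
```python
from h import *
cs,cd=camera_info("scene"),camera_info("side")
a=np.radians(8.4);u=np.array([np.cos(a),np.sin(a),0]);v=np.array([-np.sin(a),np.cos(a),0]);S=np.array([.5907,.0540,0]);O=S+.02*u-.062*v
pr=lambda P:np.round([(P-O)@u*1000,(P-O)@v*1000,P[2]*1000],1)
print("O",O)
for n in("side0","scene0"):
    im=cv2.imread(f"pics/{n}.png");h=cv2.cvtColor(im,cv2.COLOR_BGR2HSV).astype(int);ci=cd if "side" in n else cs
    bx=(255,140,325,215) if ci is cd else (215,235,275,280)
    for c,m in(("red",(h[...,1]>140)&((h[...,0]<5)|(h[...,0]>172))),("yel",(h[...,1]>120)&(h[...,0]>22)&(h[...,0]<35))):
        k=np.zeros(m.shape,np.uint8);k[bx[1]:bx[3],bx[0]:bx[2]]=1;k&=m.astype(np.uint8)
        N,l,st,ce=cv2.connectedComponentsWithStats(k)
        for i in range(1,N):
            if st[i,4]>15:
                y,x=np.nonzero(l==i);print(n,c,st[i],cv2.minAreaRect(np.c_[x,y].astype(np.float32)))
                pp=lambda q:(q,pr(onz(ci,q,.1664 if c=="red" else .2253)))
                for q in ((x.min(),y[x==x.min()].mean()),(x.max(),y[x==x.max()].mean()),(x[y==y.min()].mean(),y.min()),(x[y==y.max()].mean(),y.max())):print("  ",np.round(q,1),pp(q)[1])
```

```text
O [ 0.61954259 -0.00441322  0.        ]
side0 red [288 164  28  31 230] ((295.75518798828125, 173.5050048828125), (20.141132354736328, 38.92605972290039), 43.83086395263672)
   [288. 189.] [  2.7 -89.4 166.4]
   [315.  166.5] [ -59.  -188.6  166.4]
   [294.5 164. ] [  -3.1 -198.   166.4]
   [289.5 194. ] [ -3.2 -69.4 166.4]
side0 yel [261 150  12  32 238] ((266.40386962890625, 165.4807586669922), (8.040761947631836, 32.163047790527344), 11.309932708740234)
   [261. 176.] [ 62.  -63.2 225.3]
   [272.  153.5] [  47.8 -159.4  225.3]
   [269. 150.] [  57.7 -175.   225.3]
   [263.5 181. ] [ 53.1 -43.6 225.3]
scene0 red [222 255   5   8  22] ((223.6000213623047, 258.79998779296875), (7.589465618133545, 3.1622774600982666), 71.56504821777344)
   [222.  258.5] [  11.  -191.4  166.4]
   [226.  261.5] [  23.4 -176.8  166.4]
   [223.5 255. ] [  -5.6 -191.9  166.4]
   [225.5 262. ] [  25.8 -177.5  166.4]
scene0 red [235 262  14  13  81] ((240.3114471435547, 268.42620849609375), (16.388721466064453, 5.8896965980529785), 39.80556869506836)
   [235.  262.5] [  25.4 -151.7  166.4]
   [248.  271.5] [  61.  -108.   166.4]
   [235.5 262. ] [  23.1 -150.9  166.4]
   [244. 274.] [  72.5 -115.9  166.4]
scene0 yel [224 247  46   9 324] ((246.42588806152344, 251.26034545898438), (45.1572380065918, 7.281530857086182), 3.3664605617523193)
   [224. 250.] [  54.7 -166.7  225.3]
   [269. 251.] [ 47.5 -52.  225.3]
   [230.5 247. ] [  39.6 -153.8  225.3]
   [257.5 255. ] [ 67.9 -77.2 225.3]
```

```bash
python3 -m crank '{"translation":[[0,0,-40],[-41,-4,-30],[-41,-4,0],[-41,-4,0],[-41,-4,0],[-41,-4,0],[-41,-4,0],[-41,-4,0]],"roll":[0,0,0,0,0,0,0,0],"fingers":[0,0,0,0,0,0,0,0]}' 40
python3 -m crank '{"translation":[[0,0,0],[0,0,0]],"roll":[0,0],"fingers":[0,0]}'
python3 st.py .6079 -.2336 .15
python3 - <<'E'
from h import *
a=get_image("side");b=get_image("scene");w=get_image("wrist")
f=lambda im,x,y,w,h:cv2.resize(im[y:y+h,x:x+w],(400,300),interpolation=cv2.INTER_CUBIC)
cv2.imwrite("pics/w4.png",w)
cv2.imwrite("pics/mos4.png",np.vstack([np.hstack([f(a,200,80,160,120),f(a,240,120,133,100)]),np.hstack([f(b,180,180,160,120),cv2.resize(w,(400,300))])]))
E
```

```text
clock: 11.55
position: [0.6032, -0.2351, 0.3019]
ee_rot: [-0.002, 0.654, 0.756, -0.0]
contact_force: [-0.6, -0.4, -0.2]
width: -0.0001
gripper_force: 0.0
clock: 11.75
position: [0.6032, -0.2343, 0.3018]
ee_rot: [-0.003, 0.655, 0.756, -0.0]
contact_force: [0.3, 0.6, 0.3]
width: 0.0002
gripper_force: 0.0
t 11.75 p [ 0.6032 -0.2343  0.3018] yaw 8.19 F [0.3 0.6 0.3] w 0.0002 g 0.0 q6 -0.62
tool delta mm [ -0.5   5.3 151.8]
```

View pics/mos4.png

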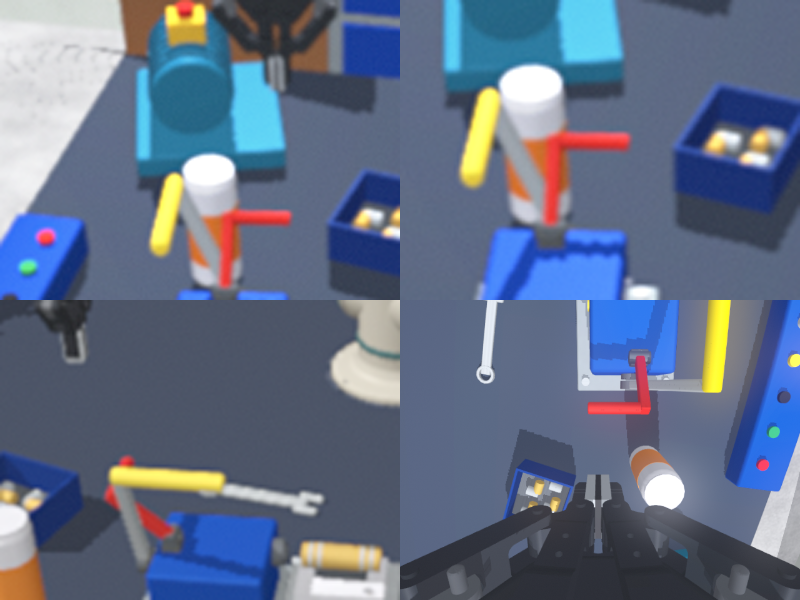

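The wrist view shows the tab running (301,173)–(400,173), the hinge at (384,91), the can's top at about (408,304) and the lever bar at right. I'll locate them in the press frame.

Run:
```python
from h import *
ci=camera_info("wrist");im=cv2.imread("pics/w4.png")
a=np.radians(8.4);u=np.array([np.cos(a),np.sin(a),0]);v=np.array([-np.sin(a),np.cos(a),0]);O=np.array([.61954,-.00441,0])
pr=lambda P:np.round([(P-O)@u*1000,(P-O)@v*1000,P[2]*1000],1)
print("tcp",pr(np.array(manip.get_state()["position"])))
h=cv2.cvtColor(im,cv2.COLOR_BGR2HSV).astype(int);m=(h[...,1]>140)&((h[...,0]<5)|(h[...,0]>172));m[220:]=0;m[:,:250]=0;m[:,450:]=0
y,x=np.nonzero(m);e=x.min();print("front",e,pr(onz(ci,(e,y[x<e+4].mean()),.1664)))
k=x<380; print("tab y rows",y[k&(x<360)].min(),y[k&(x<360)].max(),pr(onz(ci,(340,y[k&(x<360)].mean()),.1664)))
print("hinge",pr(onz(ci,(384,91),.115)),"can",pr(onz(ci,(408,304),.15)))
m=(h[...,1]>120)&(h[...,0]>22)&(h[...,0]<35);m[150:]=0;m[:,:450]=0;y,x=np.nonzero(m)
for r in(20,60,100,130):
    q=x[y==r];print("bar",r,pr(onz(ci,(q.mean(),r),.2253)))
print("bar end",y.max(),pr(onz(ci,(x[y>y.max()-3].mean(),y.max()),.2253)))
```

```text
tcp [ -48.9 -223.2  303.6]
front 300 [ -62.  -185.7  166.4]
tab y rows 164 182 [ -33.  -185.9  166.4]
hinge [   5.4 -123.7  115. ] can [  27.1 -297.2  150. ]
bar 20 [ 53.5 -97.7 225.3]
bar 60 [  53.9 -118.1  225.3]
bar 100 [  80.3 -138.6  225.3]
bar 130 [  54.  -155.5  225.3]
bar end 147 [  54.5 -165.   225.3]
```

```bash
python3 -m crank '{"translation":[[0,0,40],[0,0,45],[0,0,45],[0,0,22],[0,0,0]],"roll":[0,0,0,0,0],"fingers":[0,0,0,0,0]}' 40
python3 -m crank '{"translation":[[12,0,0],[12,0,0],[12,0,0],[12,0,0],[12,0,0]],"roll":[0,0,0,0,0],"fingers":[0,0,0,0,0]}'
python3 -m crank '{"translation":[[12,0,0],[12,0,0],[12,0,0],[10,0,0],[0,0,0]],"roll":[0,0,0,0,0],"fingers":[0,0,0,0,0]}'
python3 st.py
```

```text
clock: 12.4
position: [0.6015, -0.2308, 0.1485]
ee_rot: [-0.004, 0.653, 0.757, -0.001]
contact_force: [0.3, 0.0, 0.2]
width: 0.0001
gripper_force: 0.0
clock: 12.9
position: [0.5962, -0.1733, 0.155]
ee_rot: [0.002, 0.654, 0.757, 0.001]
contact_force: [0.6, -1.2, 1.0]
width: -0.0002
gripper_force: 0.0
clock: 13.4
position: [0.5881, -0.127, 0.1522]
ee_rot: [-0.001, 0.653, 0.757, 0.0]
contact_force: [-0.7, 0.7, 0.4]
width: -0.0
gripper_force: 0.0
t 13.4 p [ 0.5881 -0.127   0.1522] yaw 8.4 F [-0.7  0.7  0.4] w -0.0 g 0.0 q6 -0.48
```

```bash
python3 -m crank '{"translation":[[0,0,-40],[0,0,-45],[0,0,-45],[0,0,-20],[0,0,0]],"roll":[0,0,0,0,0],"fingers":[0,0,1,1,1]}' 40
python3 st.py .6869 -.0915 .28
python3 - <<'E'
from h import *
a=get_image("side");b=get_image("scene");w=get_image("wrist")
cv2.imwrite("pics/w5.png",w)
f=lambda im,x,y,w,h:cv2.resize(im[y:y+h,x:x+w],(400,300),interpolation=cv2.INTER_CUBIC)
cv2.imwrite("pics/mos5.png",np.vstack([np.hstack([f(a,220,140,133,100),cv2.resize(a,(400,300))]),np.hstack([f(b,200,225,133,100),cv2.resize(w,(400,300))])]))
E
```

```text
clock: 13.9
position: [0.5905, -0.1298, 0.3065]
ee_rot: [0.004, 0.654, 0.756, 0.001]
contact_force: [0.9, 0.8, 0.0]
width: 0.0432
gripper_force: 0.0
t 13.9 p [ 0.5905 -0.1298  0.3065] yaw 8.29 F [0.9 0.8 0. ] w 0.0432 g 0.0 q6 -0.48
tool delta mm [ 24.1 100.7  27.2]
```

View pics/mos5.png

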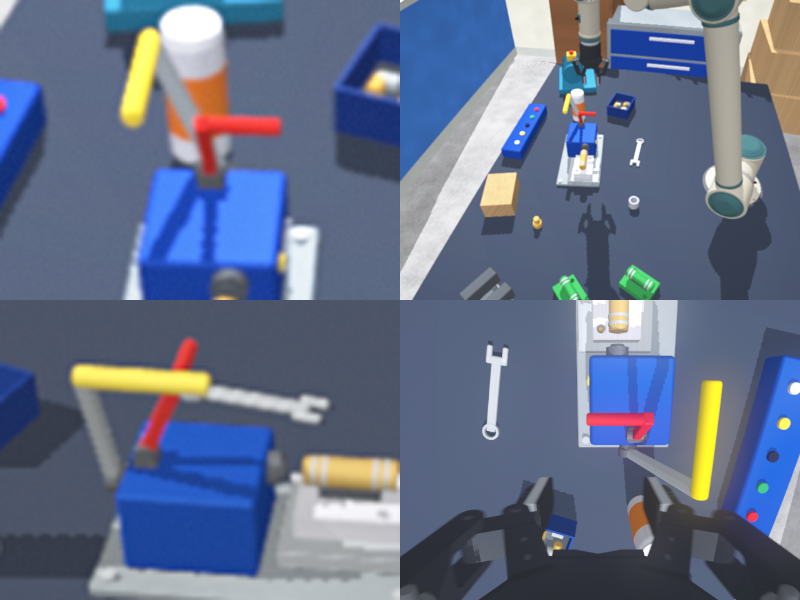

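The catch is past upright, leaning left about 25°, and possibly still falling. I'll move over the lever bar and re-check it with no contact.

```bash
python3 -m crank '{"translation":[[6,25,0],[6,25,0],[6,25,0],[6,25,0],[0,0,0],[0,0,0]],"roll":[0,0,0,0,0,0],"fingers":[1,1,1,1,1,1]}' 40
python3 st.py .6869 -.0915 .207
python3 - <<'E'
from h import *
ci=camera_info("wrist");a=get_image("side");b=get_image("scene");w=get_image("wrist")
cv2.imwrite("pics/w6.png",w)
f=lambda im,x,y,w,h:cv2.resize(im[y:y+h,x:x+w],(400,300),interpolation=cv2.INTER_CUBIC)
cv2.imwrite("pics/mos6.png",np.hstack([f(a,220,140,133,100),f(b,200,225,133,100)]))
u=np.array([np.cos(np.radians(8.4)),np.sin(np.radians(8.4)),0]);v=np.array([-u[1],u[0],0]);O=np.array([.61954,-.00441,0])
h=cv2.cvtColor(a,cv2.COLOR_BGR2HSV).astype(int);m=(h[...,1]>140)&((h[...,0]<5)|(h[...,0]>172));k=np.zeros_like(m);k[150:240,270:330]=1;y,x=np.nonzero(m&k);e=x.max();q=(e,y[x>e-6].mean());print("tab front px",q)
for d in (50,30,0,-20,-40,-60,-75):
    t=np.radians(d);P=O-.061*u+(-.126-.08*np.sin(t))*v;P[2]=.115+.08*np.cos(t);print("lean right",d,proj(camera_info("side"),P)[0].round(0))
E
```

```text
clock: 14.65
position: [0.6835, -0.0905, 0.2997]
ee_rot: [-0.002, 0.654, 0.757, -0.001]
contact_force: [-0.7, -0.6, 0.8]
width: 0.0854
gripper_force: 0.0
t 14.65 p [ 0.6835 -0.0905  0.2997] yaw 8.34 F [-0.7 -0.6  0.8] w 0.0854 g 0.0 q6 -0.38
tool delta mm [-1.7  3.7 92.7]
tab front px (np.int64(312), np.float64(192.57575757575756))
lean right 50 [316. 167.]
lean right 30 [315. 166.]
lean right 0 [314. 172.]
lean right -20 [313. 180.]
lean right -40 [312. 190.]
lean right -60 [312. 201.]
lean right -75 [312. 209.]
```

View pics/mos6.png

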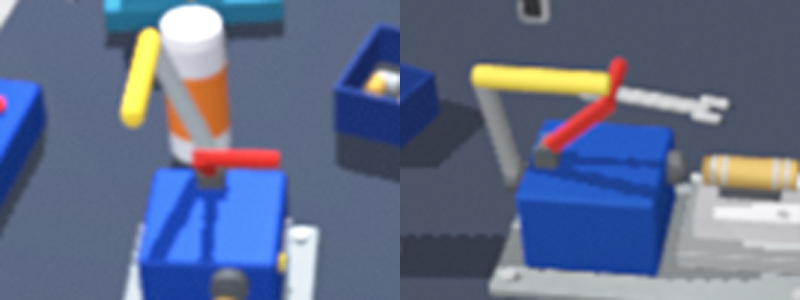

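The catch is still falling: the tab's front end is at side (312,193), about 44° left. I'll lower over the bar meanwhile.

```bash
python3 -m crank '{"translation":[[-1,2.5,20],[0,0,25],[0,0,25],[0,0,18],[0,0,4],[0,0,0],[0,0,0],[0,0,0]],"roll":[0,0,0,0,0,0,0,0],"fingers":[1,1,1,1,1,1,1,1]}' 40
python3 st.py .6869 -.0915 .207
cat > c.py <<'E'
from h import *
a=get_image("side");cv2.imwrite("pics/sidec.png",a)
h=cv2.cvtColor(a,cv2.COLOR_BGR2HSV).astype(int);m=(h[...,1]>140)&((h[...,0]<5)|(h[...,0]>172));k=np.zeros_like(m);k[150:240,270:330]=1;y,x=np.nonzero(m&k);e=x.max();print("tab front px",e,y[x>e-6].mean())
E
python3 c.py
```

```text
clock: 15.6
position: [0.6874, -0.0916, 0.2122]
ee_rot: [0.001, 0.654, 0.756, 0.001]
contact_force: [-0.8, 0.8, 1.0]
width: 0.0853
gripper_force: 0.0
t 15.6 p [ 0.6874 -0.0916  0.2122] yaw 8.3 F [-0.8  0.8  1. ] w 0.0853 g 0.0 q6 -0.38
tool delta mm [ 0.2 -0.5  5.2]
tab front px 311 209.57142857142858
```

The catch is now at its left stop (tab front at row 209.6; predicted 209). I'll grip the bar.

```bash
python3 -m crank '{"translation":[[0,0,4],[0,0,0],[0,0,0],[0,0,0],[0,0,0],[0,0,0],[0,0,0]],"roll":[0,0,0,0,0,0,0],"fingers":[0.6,0.3,0,0,0,0,0]}' 40
python3 st.py
python3 - <<'E'
import numpy as np
p=lambda t:np.array([160*np.sin(.35-t),160*np.cos(.35-t)])
L=[0,.1,.2,.35,.5,.65,.8,.95,1.05,1.15,1.2]
for a,b in zip(L,L[1:]):
    d=p(b)-p(a);print(b,"tool y",d[0].round(1),"z",(-d[1]).round(1), "cum",(p(b)-p(0)).round(1))
E
```

```text
clock: 16.35
position: [0.6867, -0.0913, 0.2066]
ee_rot: [-0.0, 0.654, 0.756, -0.0]
contact_force: [-1.6, 0.0, 1.2]
width: 0.0173
gripper_force: 39.0
t 16.35 p [ 0.6867 -0.0913  0.2066] yaw 8.31 F [-1.6  0.   1.2] w 0.0173 g 39.0 q6 -0.38
0.1 tool y -15.3 z -4.7 cum [-15.3   4.7]
0.2 tool y -15.7 z -3.2 cum [-31.    7.9]
0.35 tool y -23.9 z -1.8 cum [-54.9   9.7]
0.5 tool y -23.9 z 1.8 cum [-78.8   7.9]
0.65 tool y -23.4 z 5.3 cum [-102.1    2.6]
0.8 tool y -22.3 z 8.8 cum [-124.5   -6.2]
0.95 tool y -20.7 z 12.0 cum [-145.2  -18.2]
1.05 tool y -12.7 z 9.7 cum [-157.9  -27.9]
1.15 tool y -11.7 z 10.9 cum [-169.6  -38.8]
1.2 tool y -5.4 z 5.9 cum [-175.1  -44.7]
```

```bash
python3 -m crank '{"translation":[[0,-15.3,-4.7],[0,-15.7,-3.2],[0,-12,-1],[0,-12,-0.8],[0,-12,0.7],[0,-12,1.1],[0,0,0]],"roll":[0,0,0,0,0,0,0],"fingers":[0,0,0,0,0,0,0]}' 50
python3 st.py
python3 -m crank '{"translation":[[0,-11.7,2.4],[0,-11.7,2.9],[0,-11.2,4],[0,-11.1,4.8],[0,-10.5,5.7],[0,-10.2,6.3],[0,0,0]],"roll":[0,0,0,0,0,0,0],"fingers":[0,0,0,0,0,0,0]}'
python3 st.py
```

```text
clock: 17.05
position: [0.6125, -0.1022, 0.219]
ee_rot: [0.005, 0.654, 0.756, 0.005]
contact_force: [4.1, 3.9, 11.5]
width: 0.016
gripper_force: 49.1
t 17.05 p [ 0.6125 -0.1022  0.219 ] yaw 8.29 F [ 4.1  3.9 11.5] w 0.016 g 49.1 q6 -0.43
clock: 17.75
position: [0.5454, -0.1121, 0.1905]
ee_rot: [0.003, 0.654, 0.756, 0.003]
contact_force: [3.6, 2.8, 8.5]
width: 0.0163
gripper_force: 53.6
t 17.75 p [ 0.5454 -0.1121  0.1905] yaw 8.28 F [3.6 2.8 8.5] w 0.0163 g 53.6 q6 -0.47
```

```bash
python3 -m crank '{"translation":[[0,-8,4.5],[0,-8,5.5],[0,-6,5],[0,0,0]],"roll":[0,0,0,0],"fingers":[0,0,0,0]}' 50
python3 st.py
python3 -m crank '{"translation":[[0,-3,2.5],[0,-2,2],[0,0,0]],"roll":[0,0,0],"fingers":[0,0,0]}'
python3 st.py
```

```text
clock: 18.15
position: [0.5252, -0.1151, 0.1752]
ee_rot: [0.004, 0.654, 0.756, 0.004]
contact_force: [6.2, 2.6, 3.5]
width: 0.0162
gripper_force: 52.5
t 18.15 p [ 0.5252 -0.1151  0.1752] yaw 8.26 F [6.2 2.6 3.5] w 0.0162 g 52.5 q6 -0.49
clock: 18.45
position: [0.5216, -0.1157, 0.1716]
ee_rot: [0.005, 0.654, 0.756, 0.005]
contact_force: [5.5, 5.1, 7.3]
width: 0.0163
gripper_force: 52.9
t 18.45 p [ 0.5216 -0.1157  0.1716] yaw 8.24 F [5.5 5.1 7.3] w 0.0163 g 52.9 q6 -0.5
```

```bash
python3 -m crank '{"translation":[[0,-2.5,2.2],[0,-2,2],[0,0,0]],"roll":[0,0,0],"fingers":[0,0,0]}' 50
python3 st.py
python3 -m crank '{"translation":[[0,-1.5,1.5],[0,-1.5,1.5],[0,0,0],[0,0,0]],"roll":[0,0,0,0],"fingers":[0,0,0,0]}'
python3 st.py
```

```text
clock: 18.75
position: [0.5187, -0.1161, 0.1682]
ee_rot: [0.006, 0.655, 0.756, 0.006]
contact_force: [8.9, 5.0, 7.8]
width: 0.0164
gripper_force: 53.5
t 18.75 p [ 0.5187 -0.1161  0.1682] yaw 8.23 F [8.9 5.  7.8] w 0.0164 g 53.5 q6 -0.5
clock: 19.15
position: [0.5183, -0.1162, 0.1676]
ee_rot: [0.009, 0.655, 0.756, 0.008]
contact_force: [10.2, 8.6, 18.3]
width: 0.0164
gripper_force: 54.5
t 19.15 p [ 0.5183 -0.1162  0.1676] yaw 8.21 F [10.2  8.6 18.3] w 0.0164 g 54.5 q6 -0.5
```

Motion has stopped and the force is rising at 170 mm forward and 39 mm down, which matches the 1.15 rad stop. I'll hold and check.

```bash
python3 -m crank '{"translation":[[0,-0.5,0],[0,0,0],[0,0,0],[0,0,0],[0,0,0]],"roll":[0,0,0,0,0],"fingers":[0,0,0,0,0]}' 60
python3 st.py; python3 c.py
python3 - <<'E'
from h import *
a=cv2.imread("pics/sidec.png");b=get_image("scene");w=get_image("wrist")
f=lambda im,x,y,w,h:cv2.resize(im[y:y+h,x:x+w],(400,300),interpolation=cv2.INTER_CUBIC)
cv2.imwrite("pics/mos7.png",np.vstack([np.hstack([f(a,230,160,133,100),cv2.resize(a,(400,300))]),np.hstack([f(b,220,225,133,100),cv2.resize(w,(400,300))])]))
E
```

```text
clock: 19.65
position: [0.5183, -0.1163, 0.1677]
ee_rot: [0.009, 0.655, 0.756, 0.008]
contact_force: [11.1, 8.4, 16.3]
width: 0.0163
gripper_force: 58.2
t 19.65 p [ 0.5183 -0.1163  0.1677] yaw 8.21 F [11.1  8.4 16.3] w 0.0163 g 58.2 q6 -0.51
tab front px 311 209.57142857142858
```

View pics/mos7.png

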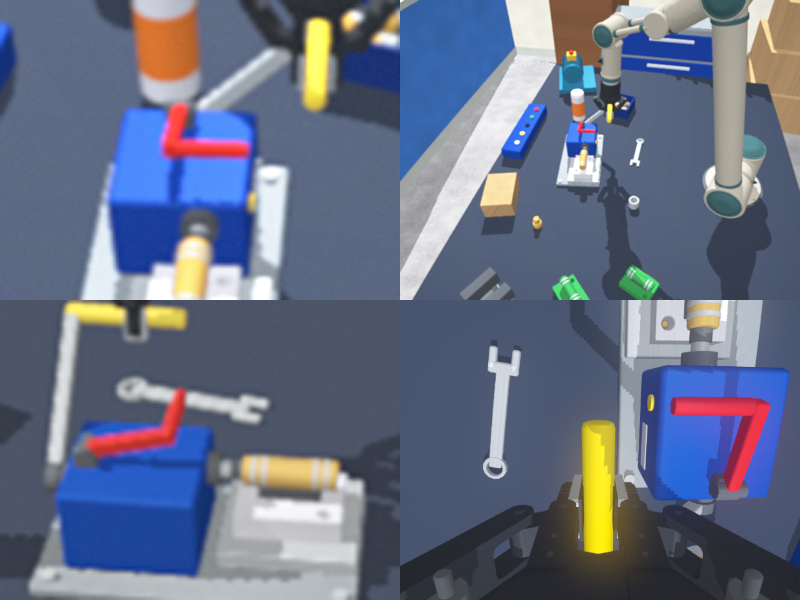

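The nose is extended and touching the fitting. The catch is fully left, the lever is gripped at its stop, and the bystanders are untouched. Handing in.

```bash
python3 -c "
from rig import manip
print(manip.sign_off())"
```

```text
the job is handed in; nothing more can be done
None
```

The job is handed in at about 20 s on the clock: the die is seated on both pegs and released, the catch is fully over to the left, and the arm is still gripping the lever at its stop with the nose on the fitting.

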